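Load the vial caddy and hold it up

TASK

Stand the two loose vials upright in the wooden carrying caddy, one vial to a cell, in cells that are still empty (one vial is already in its cell; the long slot under the handle is not a cell). Then take the caddy by its handle bar, lift it straight up about ten centimetres clear of the table, and finish while still holding it there, steady and level with all three vials standing in it. Don't tip anything over or push the other things on the table about.

Things in the scene. Friction and masses are not known exactly. Their poses are not given: they have to be found in the camera images.
- caddy: loose plywood caddy, about 0.4 kg, at any yaw. Tray 152 (x) x 128 (y) mm; walls 26 high, 6 thick; floor 6 thick. A slot 40 wide runs along y under the handle; on each side of it two cells, 44 (x) x 54 (y) inside, 8 mm divider between. Uprights (34 x 8, 89 high) at y = +-68 mm carry the handle bar along y. Origin: centre of underside; z up
- bar_mid (a point): middle of the handle bar, 83 mm above the caddy's underside; the bar is square-sided wood 14 mm wide (caddy x), 18 mm tall (74 to 92 mm above the underside), running along caddy y for 128 mm between the uprights; axes as the caddy's
- cell_0 (a point): centre of the floor of the caddy's cell at caddy x = -48 mm, y = 31 mm, 6 mm above the caddy's underside; axes as the caddy's
- cell_1 (a point): centre of the floor of the caddy's cell at caddy x = -48 mm, y = -31 mm, 6 mm above the caddy's underside; axes as the caddy's
- cell_2 (a point): centre of the floor of the caddy's cell at caddy x = 48 mm, y = 31 mm, 6 mm above the caddy's underside; axes as the caddy's
- cell_3 (a point): centre of the floor of the caddy's cell at caddy x = 48 mm, y = -31 mm, 6 mm above the caddy's underside; axes as the caddy's
- vial_a: clear cylindrical vial with a white ribbed screw cap, standing upright; 26 mm diameter, 53 mm tall with cap, 0.03 kg; origin: centre of its underside, z up. Starts loose on the table, to the left or right of the caddy
- vial_b: clear cylindrical vial with a white ribbed screw cap, standing upright; 26 mm diameter, 53 mm tall with cap, 0.03 kg; origin: centre of its underside, z up. Starts loose on the table, on the other side of the caddy from vial_a
- vial_c: clear cylindrical vial with a white ribbed screw cap, standing upright; 26 mm diameter, 53 mm tall with cap, 0.03 kg; origin: centre of its underside, z up. Starts already standing in one of the caddy's cells
- glue_bottle: bystander: squeeze bottle of glue with a pointed cap, 39 mm diameter, 134 mm tall; origin under its centre
- tin_rose: bystander: low round tin, 51 mm diameter, 18 mm tall; origin under its centre
- roll_kraft: bystander: roll of tape lying flat, 60 mm diameter, 24 mm tall; origin under its centre
- handle_stamp: bystander: turned wooden hand stamp, 37 mm diameter, 68 mm tall; origin under its centre
- eraser: bystander: eraser 20 x 45 x 12 mm; origin under its centre

How it is judged:
By the outcome, as a careful person would: the job done as asked, in the order asked, and still so for the second after the job is handed in, while the arm keeps its last pose, push and grip.
It also fails if it takes over 67 s, if anything falls off the work surface, if the arm or the gripper's body presses on something with over 40 N, if the wrist force passes 120 N, or if a joint passes its speed limit or range.

ROBOT

A 6-joint arm with a two-finger parallel gripper is mounted at the origin on a cart in front of the work surface, level with it; the furniture and walls round the work are solid. World frame = base frame: x ahead of the robot, y to its left, z up, the work surface at z = 0. Lengths are in mm, angles in rad, forces in N, time in s.
With the tool pointing down it reaches from about 400 to 925 mm from the base axis. Payload 12.5 kg.
Tool frame: the origin (TCP) lies midway between the tips of the shut fingers; the grasp point (between the pads) lies 19 mm behind it; z points along the fingers, y is the line along which they close (so a half turn about z gives the same grasp; the last joint's range is limited). The gripper opens to 95 mm and grips with 3 to 60 N. Pads are 20 mm wide; open, the fingers measure 119 mm over their backs; the gripper's body (75 mm by 180 mm) begins 59 mm behind the grasp point.
Start: joints at [-1.242, 0.491, 1.559, -0, 1.092, -0.106], TCP at [263.292, -566.854, 214.661] pointing down, gripper open.
Joint ranges: [-3.1, 3.1], [-0.84, 2.19], [0.05, 2.79], [-1.13, 4.28], [0.06, 2.93], [-2.69, 2.69]. Speed limits (rad/s): [2.22, 2.22, 2.79, 3.14, 3.14, 3.14].

INTERFACE

Orientations are given as [roll, pitch, yaw] about the fixed x, y, z axes, in that order (R = Rz(yaw) Ry(pitch) Rx(roll)).
In Python, from cell import * gives the robot as it stands. The module is installed in compiled form; this text tells all that it offers.
- The arm moves only by the tool arm_command, never from a script. Its arguments are lists of equal length, an entry for each row: "delta_pos": the shift along the world's x, y, z in units of 250 mm (1.0 is 250 mm), a list of three; "delta_rot": the turn, a rotation vector about the world's x, y, z in units of 90 degrees (1.0 is 90 degrees), a list of three; "claw": the closure, from 0 (fully open) to 1 (shut). In form: {"delta_pos": [[tx, ty, tz], ...], "delta_rot": [[wx, wy, wz], ...], "claw": [claw, ...]}. A call has exactly 5 rows; each row is the pose to reach, as a shift and turn from the pose commanded when the call began; what a row does not reach only later rows make up. A row lasts 1/12 s, in which the tool goes at most 41.7 mm and 7.16 degrees, less where a joint would pass 70% of its speed; a pose out of reach is approached as far as the arm can. A call with a number of a shift or a turn outside -1 to 1 is refused whole. A call with a gripper value outside its range is refused whole. The fingers move at their own pace and stop on an object; the grip force is fixed at half the most. Time passes only in rows, so rows that repeat a pose let the fingers close, or fill a call up. It gives the time, the measured TCP pose, the force, the opening and the grip force at its end, in the units of the state.
- state(): the state, without advancing time (a new reading comes with each control period).
- read_camera(name): name is "scene" or "top" or "wrist"; returns the picture (384x512x3 uint8, red, green, blue); there is no depth.
- calibration(name): a dict with "camera_matrix" (3x3 intrinsics, pixels), "k1" (the pictures are not rectified: a ray, as slopes to the right and down, at radius r is drawn at 1 + k1 r^2 times it, then the intrinsics apply), "T" (4x4, takes a point from camera to world coordinates). Camera axes: x right, y down, z forward; pixel columns grow to the right and rows downward; lengths in mm; the calibration is good to about 2 mm. A picture is of the moment at which its call begins: read the wrist's pose just before it. calibration takes no time and is no camera call; for the wrist camera it gives the pose at the moment of the call.
- job_done(): hands the job in; it is judged then, once.
The state is a dict: "t": time; "joints": joint angles; "qvel": joint speeds; "tau": joint torques, N m; "eef_pos": TCP position; "tcp_rot": TCP orientation; "ft_force": force on the tool from outside, world axes, zero at the start; "moment": the same for the moment, N m; "opening": opening from 0.0 (shut) to 1.0 (fully open); "grip_force": force on a finger pad.
Only numpy, scipy, OpenCV 4.12 (cv2) and the standard library are available. Lean on these libraries where they do the work, as an engineer would, in place of code of your own. Each camera call takes 0.05 s, during which the arm holds its last target. There are 200 camera calls.

## Working session

There is one attempt and no reset: what is moved stays moved. The work goes in short steps, Python scripts to look and compute and a tool call to move; the robot and the scene stay as the last step left them, time stands still between calls to the robot, and variables do not carry over. Pictures are saved under pics/ and viewed, at most 10 in all, crops included, and the job is handed in when it is done.

Besides the shell and the picture viewer there is one more tool, called after "Request:" as a command line: name --argument value ..., lists and objects as JSON in quotes. arm_command: Moves the arm, as the interface text tells. Shifts and turns lie within -1 to 1; 1 stands for 250 mm of shift or 90 degrees of turn. Its arguments: {"type":"object","properties":{"delta_pos":{"type":"array"},"delta_rot":{"type":"array"},"claw":{"type":"array"}},"required":["delta_pos","delta_rot","claw"]}

```bash
mkdir -p pics; python3 - <<'E'
from cell import *
import cv2,numpy as np
s=state();print(s['t'],s['eef_pos'],s['tcp_rot'],s['opening'])
for n in ['top','scene']:
    im=read_camera(n);c=calibration(n);print(n,c['camera_matrix'].tolist(),c['k1'],np.round(c['T'],3).tolist())
    cv2.imwrite(f'pics/{n}0.png',cv2.cvtColor(im,cv2.COLOR_RGB2BGR))
E
```

```text
0.0 [ 263.18102981 -566.59186477  214.06517661] [-3.14043295e+00 -9.67728091e-05  4.34787014e-01] 1.0053704778558512
top [[390.45810771020524, 0.0, 256.9768594873465], [0.0, 390.45810771020524, 196.58159552332037], [0.0, 0.0, 1.0]] -0.017393055884592314 [[0.004, -0.986, 0.166, 418.46], [-1.0, -0.0, 0.022, 28.361], [-0.021, -0.166, -0.986, 1122.698], [0.0, 0.0, 0.0, 1.0]]
scene [[362.16666184165666, 0.0, 254.1579688875153], [0.0, 362.16666184165666, 186.5129765890997], [0.0, 0.0, 1.0]] -0.07134992536293237 [[-0.665, -0.5, 0.555, 17.599], [-0.747, 0.439, -0.499, 538.169], [0.006, -0.746, -0.665, 762.034], [0.0, 0.0, 0.0, 1.0]]
```

View pics/top0.png

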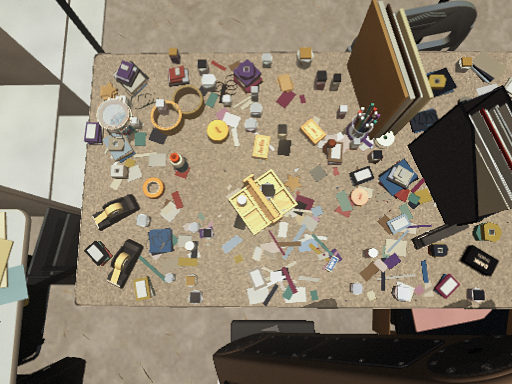

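View pics/scene0.png

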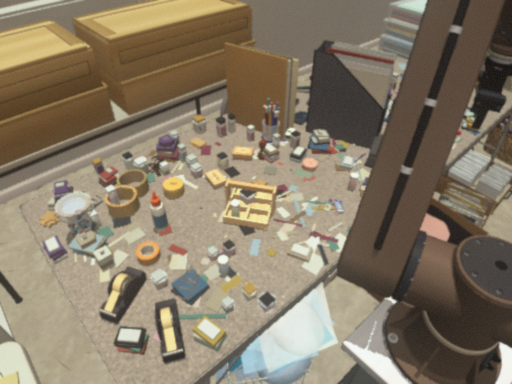

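The top view shows the caddy near (263,202) with a vial in its left cell at (242,200). White-capped candidates for the loose vials are at (190,245) and (373,253), and (224,262) in the scene view.

```bash
cat > h.py <<'E'
import cv2,numpy as np
from cell import *
def ray(c,uv):
    K=c['camera_matrix'];p=np.array([(uv[0]-K[0,2])/K[0,0],(uv[1]-K[1,2])/K[1,1]]);q=p.copy()
    for _ in range(10): q=p/(1+c['k1']*(q@q))
    T=c['T'];d=T[:3,:3]@np.array([q[0],q[1],1.]);return T[:3,3],d/np.linalg.norm(d)
def plane(c,uv,z):
    o,d=ray(c,uv);return o+d*(z-o[2])/d[2]
def proj(c,P):
    T=c['T'];p=T[:3,:3].T@(np.array(P,float)-T[:3,3]);x=p[:2]/p[2];x=x*(1+c['k1']*(x@x));K=c['camera_matrix']
    return np.array([K[0,0]*x[0]+K[0,2],K[1,1]*x[1]+K[1,2]])
def tri(obs):
    A=0;b=0
    for c,uv in obs:
        o,d=ray(c,uv);M=np.eye(3)-np.outer(d,d);A=A+M;b=b+M@o
    return np.linalg.solve(A,b)
E
python3 - <<'E'
from h import *
t=cv2.imread('pics/top0.png')
cv2.imwrite('pics/topc.png',cv2.resize(t[155:285,175:395],None,fx=3.6,fy=3.6,interpolation=cv2.INTER_CUBIC))
s=cv2.imread('pics/scene0.png')
cv2.imwrite('pics/scc.png',cv2.resize(s[150:290,190:390],None,fx=4,fy=4,interpolation=cv2.INTER_CUBIC))
ct=calibration('top');cs=calibration('scene')
for uv in [(190,245),(373,253),(242,200),(263,202),(335,150)]:
    P=plane(ct,uv,53);print(uv,P.round(),proj(cs,P).round())
E
```

```text
(190, 245) [465. 235.  53.] [223. 258.]
(373, 253) [ 445. -262.   53.] [355. 175.]
(242, 200) [589.  94.  53.] [235. 204.]
(263, 202) [584.  35.  53.] [252. 195.]
(335, 150) [ 733. -168.   53.] [268. 145.]
```

View pics/topc.png

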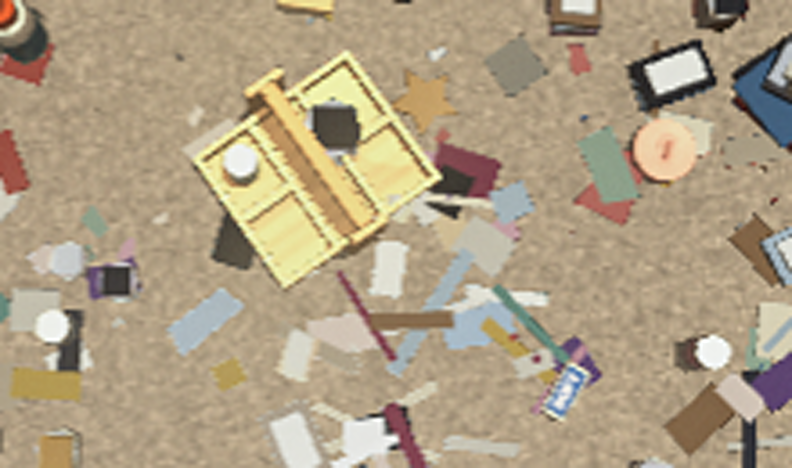

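View pics/scc.png

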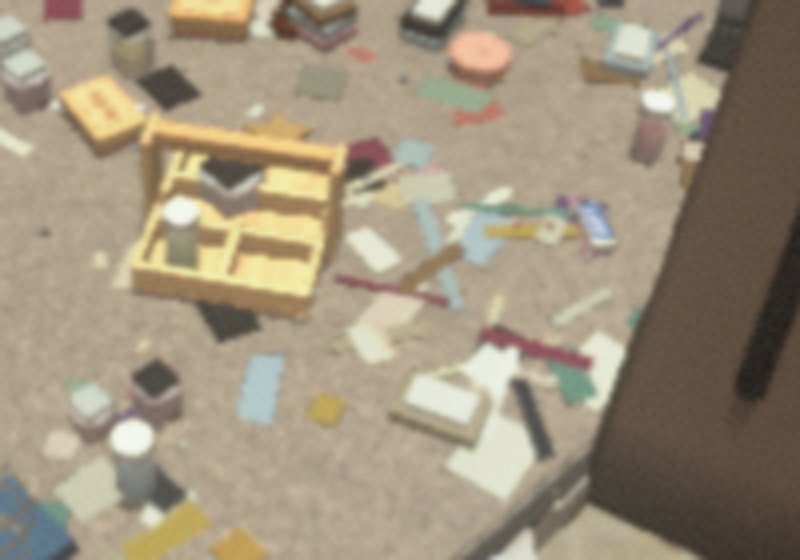

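The crops show three things:
- **Caddy:** vial_c is in the left-far cell. A dark-lidded jar sits in the other far cell. The two near cells are empty.
- **Loose vials:** the caps are at top crop (52,325) and (712,352), and scene crop (132,435) and (657,101).
- **Obstacle:** a dark-lidded jar stands beside the left vial.

Next I triangulate.

```bash
python3 - <<'E'
from h import *
ct=calibration('top');cs=calibration('scene')
t=cv2.imread('pics/top0.png');s=cv2.imread('pics/scene0.png')
def blob(im,p,r=6,v=165,sat=40):
    h=cv2.cvtColor(im,cv2.COLOR_BGR2HSV);m=((h[...,2]>v)&(h[...,1]<sat)).astype(np.uint8)
    n,l,st,ce=cv2.connectedComponentsWithStats(m);x,y=map(int,np.round(p));k=l[y,x];return (ce[k]+0,st[k].tolist()) if k else None
T=lambda x,y:(x/3.6+175-.4,y/3.6+155-.4)
S=lambda x,y:(x/4+190-.4,y/4+150-.4)
for nm,a,b in [('L',T(52,325),S(132,436)),('R',T(712,352),S(657,101)),('c',T(240,160),S(181,210)),('dark',T(335,127),S(231,172)),('jarL',T(117,281),S(156,377))]:
    A=blob(t,a);B=blob(s,b);print(nm,np.round(a,1),A,np.round(b,1),B,'tri',tri([(ct,a),(cs,b)]).round(1))
# caddy: rim corners & bar ends
rim=[T(195,157),T(347,53),T(440,178),T(285,287)]
R=np.array([plane(ct,p,26) for p in rim]);print(R.round(),R.mean(0))
for i in range(4):
    d=R[(i+1)%4]-R[i];print(np.linalg.norm(d[:2]).round(),np.degrees(np.arctan2(d[1],d[0])).round(1))
print('scene rim', tri([(ct,rim[3]),(cs,S(304,300))]).round(1))
E
```

```text
L [189.  244.9] (array([185.24864865, 241.84864865]), [178, 235, 17, 15, 185]) [222.6 258.6] (array([222.4893617 , 259.13829787]), [217, 254, 12, 11, 94]) tri [464.8 237.1  52.5]
R [372.4 252.4] (array([372.81944444, 252.22222222]), [368, 248, 10, 10, 72]) [353.8 174.8] (array([351.62272727, 165.85      ]), [341, 155, 21, 26, 220]) tri [ 446.5 -260.3   52.9]
c [241.3 199. ] (array([241.33846154, 199.13846154]), [237, 195, 10, 9, 65]) [234.8 202.1] (array([234.68, 202.78]), [231, 200, 9, 7, 50]) tri [590.8  94.9  59.4]
dark [267.7 189.9] None [247.4 192.6] None tri [622.2  21.9  29.1]
jarL [207.1 232.7] None [228.6 243.8] None tri [499.7 190.7  38.6]
[[599. 133.  26.]
 [683.  13.  26.]
 [582. -60.  26.]
 [496.  61.  26.]] [590.18073706  36.5615937   26.        ]
147.0 -55.0
125.0 -144.2
149.0 125.2
125.0 35.0
scene rim [497.4  61.9  19.5]
```

Request:
arm_command --delta_pos '[[0.074,0.122,0],[0.148,0.244,0],[0.222,0.366,0],[0.296,0.488,0],[0.37,0.61,0]]' --delta_rot '[[0,0,0.074],[0,0,0.148],[0,0,0.222],[0,0,0.296],[0,0,0.37]]' --claw '[0,0,0,0,0]'

```text
t: 0.52
eef_pos: [356.2, -412.8, 214.4]
tcp_rot: [-3.141, -0.0, 1.021]
ft_force: [0.2, 0.7, -0.4]
opening: 1.001
grip_force: 0.0
```

Request:
arm_command --delta_pos '[[0.074,0.122,0],[0.148,0.244,0],[0.222,0.366,0],[0.296,0.488,0],[0.363,0.616,0]]' --delta_rot '[[0,0,0.074],[0,0,0.148],[0,0,0.222],[0,0,0.296],[0,0,0.37]]' --claw '[0,0,0,0,0]'

```text
t: 0.93
eef_pos: [447.2, -258.8, 214.5]
tcp_rot: [-3.142, -0.0, 1.603]
ft_force: [1.0, -0.1, 0.3]
opening: 0.998
grip_force: 0.0
```

Request:
arm_command --delta_pos '[[0,0,0],[0,0,0],[0,0,0],[0,0,0],[0,0,0]]' --delta_rot '[[0,0,0.074],[0,0,0.148],[0,0,0.222],[0,0,0.296],[0,0,0.37]]' --claw '[0.1,0.2,0.3,0.4,0.4]'

```text
t: 1.35
eef_pos: [446.5, -260.1, 214.4]
tcp_rot: [-3.141, -0.001, 2.185]
ft_force: [0.7, -0.2, 0.5]
opening: 0.705
grip_force: 0.0
```

```bash
python3 - <<'E'
from h import *
s=state();print(s['t'],s['eef_pos'],s['tcp_rot'],s['opening'])
c=calibration('wrist');im=read_camera('wrist')
cv2.imwrite('pics/w1.png',cv2.cvtColor(im,cv2.COLOR_RGB2BGR));print(c['T'].round(2).tolist(),proj(c,[446.5,-260.3,53]),proj(c,[446.5,-260.3,0]))
E
```

```text
1.35 [ 446.48248213 -260.09022493  214.42895551] [-3.14149729e+00 -5.75956528e-04  2.18451347e+00] 0.7054272831116293
[[0.82, 0.55, 0.16, 399.85], [0.58, -0.78, -0.23, -194.9], [-0.0, 0.28, -0.96, 385.32], [0.0, 0.0, 0.0, 1.0]] [260.62334882 175.71260085] [260.56691624 165.86869685]
```

View pics/w1.png

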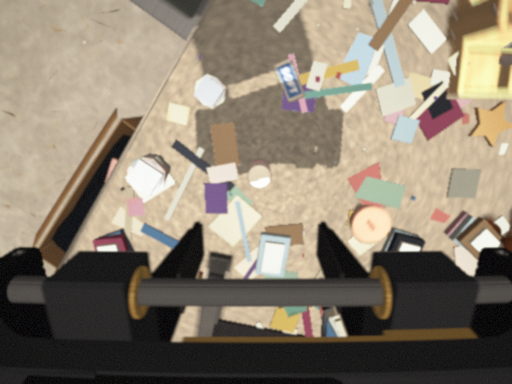

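The wrist view shows the right vial's cap at (260,175), and the prediction was (260.6,175.7), so I can descend.

Request:
arm_command --delta_pos '[[0,0,-0.12],[0,0,-0.26],[0,0,-0.4],[0,0,-0.5],[0,0,-0.56]]' --delta_rot '[[0,0,0],[0,0,0],[0,0,0],[0,0,0],[0,0,0]]' --claw '[0.4,0.4,0.4,0.4,0.4]'

```text
t: 1.82
eef_pos: [445.5, -259.6, 71.9]
tcp_rot: [-3.141, -0.003, 2.175]
ft_force: [0.4, 0.5, 0.3]
opening: 0.6
grip_force: 0.0
```

Request:
arm_command --delta_pos '[[0,0,-0.05],[0,0,-0.1],[0,0,-0.15],[0,0,-0.19],[0,0,-0.2]]' --delta_rot '[[0,0,0],[0,0,0],[0,0,0],[0,0,0],[0,0,0]]' --claw '[0.4,0.4,0.4,0.4,0.4]'

```text
t: 2.23
eef_pos: [446.0, -260.0, 23.2]
tcp_rot: [-3.141, -0.002, 2.177]
ft_force: [0.2, -0.3, 0.7]
opening: 0.598
grip_force: 0.0
```

Request:
arm_command --delta_pos '[[0,0,0],[0,0,0],[0,0,0],[0,0,0],[0,0,0]]' --delta_rot '[[0,0,0],[0,0,0],[0,0,0],[0,0,0],[0,0,0]]' --claw '[0.5,0.6,0.7,0.8,0.9]'

```text
t: 2.65
eef_pos: [446.7, -260.5, 25.2]
tcp_rot: [3.141, 0.001, 2.178]
ft_force: [-0.2, 0.6, -0.0]
opening: 0.305
grip_force: 0.0
```

Request:
arm_command --delta_pos '[[0,0,0],[0,0,0],[0,0,0],[0,0,0],[0,0,0]]' --delta_rot '[[0,0,0],[0,0,0],[0,0,0],[0,0,0],[0,0,0]]' --claw '[0.9,0.9,0.9,0.9,0.9]'

```text
t: 3.07
eef_pos: [446.7, -260.5, 25.0]
tcp_rot: [3.141, 0.001, 2.178]
ft_force: [-1.1, 0.8, 5.6]
opening: 0.261
grip_force: 30.0
```

Request:
arm_command --delta_pos '[[0,0,0.03],[0,0,0.1],[0,0,0.2],[0,0,0.32],[0,0,0.44]]' --delta_rot '[[0,0,0],[0,0,0],[0,0,0],[0,0,0],[0,0,0]]' --claw '[0.9,0.9,0.9,0.9,0.9]'

```text
t: 3.48
eef_pos: [446.1, -260.0, 135.9]
tcp_rot: [-3.141, -0.001, 2.178]
ft_force: [0.7, 0.2, -0.7]
opening: 0.26
grip_force: 30.0
```

Request:
arm_command --delta_pos '[[0.03,0.05,0.08],[0.1,0.16,0.14],[0.18,0.3,0.18],[0.26,0.42,0.2],[0.32,0.52,0.2]]' --delta_rot '[[0,0,0],[0,0,0],[0,0,0],[0,0,0],[0,0,0]]' --claw '[0.9,0.9,0.9,0.9,0.9]'

```text
t: 3.9
eef_pos: [527.8, -128.4, 186.5]
tcp_rot: [3.14, 0.002, 2.179]
ft_force: [0.1, -0.9, -0.4]
opening: 0.265
grip_force: 30.0
```

Request:
arm_command --delta_pos '[[0,0,0],[0,0,0],[0,0,0],[0,0,0],[0,0,0]]' --delta_rot '[[0,0,0],[0,0,0],[0,0,0],[0,0,0],[0,0,0]]' --claw '[0.9,0.9,0.9,0.9,0.9]'

```text
t: 4.32
eef_pos: [526.1, -131.2, 184.6]
tcp_rot: [-3.141, -0.0, 2.177]
ft_force: [0.4, 0.1, -0.1]
opening: 0.258
grip_force: 30.0
```

```bash
python3 - <<'E'
from h import *
s=state();print(s['t'],s['eef_pos'],s['tcp_rot'],s['opening'])
c=calibration('wrist');im=read_camera('wrist');np.savez('w2',T=c['T'])
o=cv2.cvtColor(im,cv2.COLOR_RGB2BGR);cv2.imwrite('pics/w2.png',o)
cv2.imwrite('pics/w2v.png',cv2.resize(o,None,fx=1.5,fy=1.5,interpolation=cv2.INTER_CUBIC))
E
```

```text
4.3167 [ 526.05113013 -131.2386494   184.6178599 ] [-3.14143038e+00 -2.81307173e-04  2.17691371e+00] 0.25805886329887767
```

View pics/w2v.png

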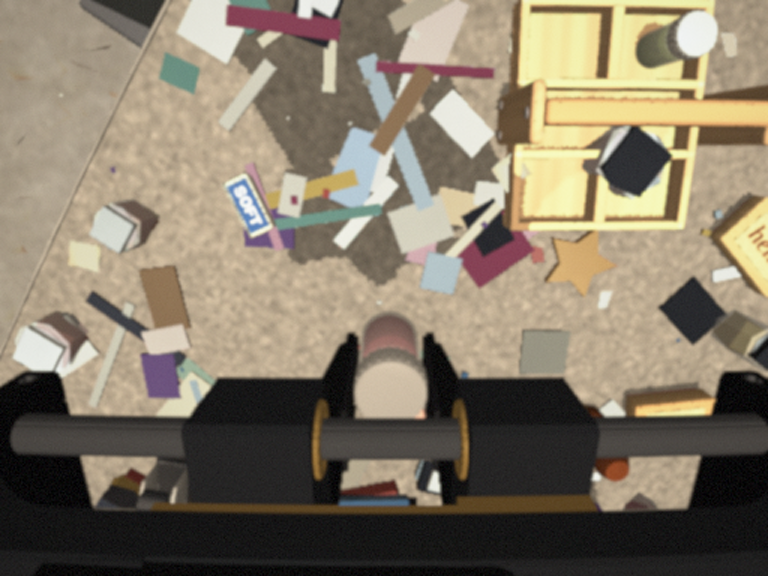

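The wrist view shows the caddy almost axis-aligned. Empty cell_3 is at about (558,185), the dark jar is in cell_2 at (635,160), vial_c is at (692,35), and empty cell_1 is at (565,45). I'll zoom in to get the rim corners.

```bash
python3 - <<'E'
from h import *
o=cv2.imread('pics/w2.png');cv2.imwrite('pics/w2z.png',cv2.resize(o[0:165,325:512],None,fx=3.6,fy=3.6,interpolation=cv2.INTER_CUBIC))
c=calibration('wrist');C=np.array([590.2,36.6]);a=np.radians(35);x=np.array([np.sin(a),-np.cos(a)]);y=np.array([np.cos(a),np.sin(a)])
def w(X,Y,Z): return [*(C+X*x+Y*y),Z]
for n,p in {'corner+-':(76,-64,26),'corner++':(76,64,26),'corner--':(-76,-64,26),'c3 in +-':(70,-58,26),'c3 in --':(26,-58,26),'c3 in ++':(70,-4,26),'c3 in -+':(26,-4,26),'barend':(7,-64,92),'bare-':(-7,-64,92)}.items(): print(n,((proj(c,w(*p))-[325,0])*3.6).round())
E
```

```text
corner+- [ 52. 552.]
corner++ [469. 553.]
corner-- [ 85. -14.]
c3 in +- [ 74. 532.]
c3 in -- [ 84. 380.]
c3 in ++ [253. 532.]
c3 in -+ [269. 381.]
barend [143. 298.]
bare- [148. 233.]
```

View pics/w2z.png

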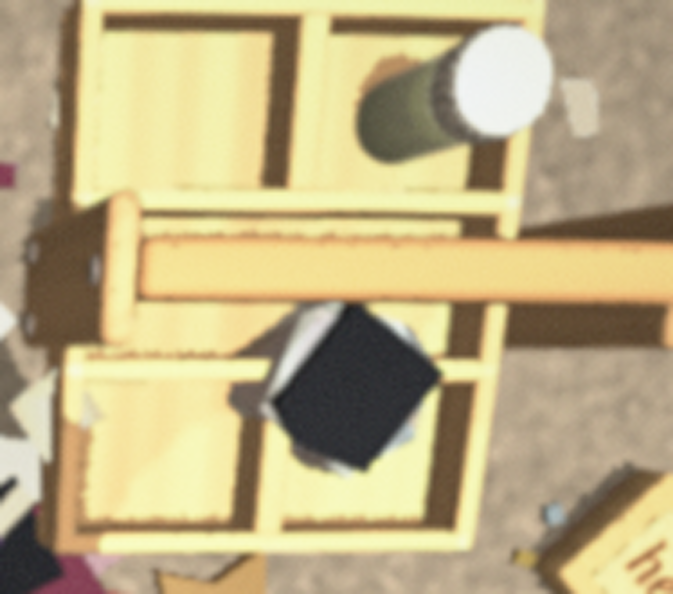

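```bash
python3 - <<'E'
from h import *
c=calibration('wrist');ct=calibration('top');cs=calibration('scene')
a=np.radians(35);x=np.array([np.sin(a),-np.cos(a)]);y=np.array([np.cos(a),np.sin(a)]);C=np.array([590.2,36.6])
w=lambda u,v:(u/3.6+325-.4,v/3.6-.4)
S=lambda u,v:(u/4+190-.4,v/4+150-.4);T=lambda u,v:(u/3.6+175-.4,v/3.6+155-.4)
for n,obs in {'jar':[(c,w(355,385)),(ct,(267.7,189.9))],'jar3':[(c,w(355,385)),(ct,(267.7,189.9)),(cs,S(231,172))],'vc':[(c,w(500,80)),(ct,(241.3,199.1)),(cs,(234.7,202.4))],
 'barend-':[(c,w(140,268)),(ct,T(372,232))]}.items():
    P=tri(obs);d=P[:2]-C;print(n,P.round(1),'caddy',(d@x).round(1),(d@y).round(1))
for p in [(58,550),(468,550),(540,0)]: 
    d=plane(c,w(*p),26)[:2]-C;print((d@x).round(1),(d@y).round(1))
for p in [(142,300),(145,237),(672,304),(672,242)]: 
    d=plane(c,w(*p),92)[:2]-C;print('bar',(d@x).round(1),(d@y).round(1))
E
```

```text
jar [619.8  23.2  35.9] caddy 28.0 16.6
jar3 [620.6  23.6  32. ] caddy 28.1 17.4
vc [590.4  95.2  58.2] caddy -47.9 33.7
barend- [531.7  -4.6 108.3] caddy 0.2 -71.5
74.8 -62.8
74.7 63.1
-76.5 61.1
bar 7.0 -64.5
bar -6.4 -64.9
bar 5.8 61.3
bar -7.8 58.7
```

Request:
arm_command --delta_pos '[[0.04,0.07,0],[0.1,0.16,0],[0.17,0.29,0],[0.23,0.39,0],[0.263,0.439,0]]' --delta_rot '[[0,0,0],[0,0,0],[0,0,0],[0,0,0],[0,0,0]]' --claw '[0.9,0.9,0.9,0.9,0.9]'

```text
t: 4.78
eef_pos: [593.2, -18.8, 184.6]
tcp_rot: [3.141, -0.0, 2.179]
ft_force: [0.1, -0.0, -0.5]
opening: 0.262
grip_force: 30.0
```

Request:
arm_command --delta_pos '[[0,0,0],[0,0,-0.06],[0,0,-0.16],[0,0,-0.26],[0,0,-0.32]]' --delta_rot '[[0,0,0],[0,0,0],[0,0,0],[0,0,0],[0,0,0]]' --claw '[0.9,0.9,0.9,0.9,0.9]'

```text
t: 5.2
eef_pos: [590.9, -22.0, 102.6]
tcp_rot: [-3.14, -0.001, 2.177]
ft_force: [-0.4, 0.4, -0.7]
opening: 0.263
grip_force: 30.0
```

Request:
arm_command --delta_pos '[[0,0,-0.05],[0,0,-0.1],[0,0,-0.15],[0,0,-0.2],[0,0,-0.24]]' --delta_rot '[[0,0,0],[0,0,0],[0,0,0],[0,0,0],[0,0,0]]' --claw '[0.9,0.9,0.9,0.9,0.9]'

```text
t: 5.62
eef_pos: [591.6, -22.1, 43.8]
tcp_rot: [-3.141, -0.0, 2.177]
ft_force: [-0.7, 0.2, 1.1]
opening: 0.262
grip_force: 30.0
```

Request:
arm_command --delta_pos '[[0,0,-0.01],[0,0,-0.03],[0,0,-0.045],[0,0,-0.052],[0,0,-0.052]]' --delta_rot '[[0,0,0],[0,0,0],[0,0,0],[0,0,0],[0,0,0]]' --claw '[0.9,0.9,0.9,0.9,0.9]'

```text
t: 6.03
eef_pos: [592.3, -20.7, 31.6]
tcp_rot: [3.142, -0.0, 2.178]
ft_force: [-0.3, -0.3, 0.3]
opening: 0.267
grip_force: 30.0
```

Request:
arm_command --delta_pos '[[0,0,0],[0,0,0],[0,0,0],[0,0,0],[0,0,0]]' --delta_rot '[[0,0,0],[0,0,0],[0,0,0],[0,0,0],[0,0,0]]' --claw '[0.9,0.9,0.9,0.9,0.9]'

```text
t: 6.45
eef_pos: [592.3, -20.6, 31.8]
tcp_rot: [3.141, 0.0, 2.178]
ft_force: [0.1, 0.7, -0.3]
opening: 0.262
grip_force: 30.0
```

Request:
arm_command --delta_pos '[[0,0,0],[0,0,0],[0,0,0],[0,0,0],[0,0,0]]' --delta_rot '[[0,0,0],[0,0,0],[0,0,0],[0,0,0],[0,0,0]]' --claw '[0.7,0.65,0.62,0.62,0.62]'

```text
t: 6.87
eef_pos: [592.3, -20.6, 31.7]
tcp_rot: [3.141, -0.0, 2.178]
ft_force: [0.6, -0.3, -1.1]
opening: 0.376
grip_force: 0.0
```

Request:
arm_command --delta_pos '[[0,0,0.03],[0,0,0.1],[0,0,0.2],[0,0,0.34],[0,0,0.48]]' --delta_rot '[[0,0,0],[0,0,0],[0,0,0],[0,0,0],[0,0,0]]' --claw '[0.62,0.62,0.62,0.62,0.62]'

```text
t: 7.28
eef_pos: [591.8, -20.5, 153.1]
tcp_rot: [-3.141, -0.001, 2.178]
ft_force: [0.2, 0.1, 0.7]
opening: 0.379
grip_force: 0.0
```

Request:
arm_command --delta_pos '[[-0.02,0.04,0.1],[-0.08,0.16,0.16],[-0.15,0.3,0.17],[-0.22,0.44,0.17],[-0.29,0.58,0.17]]' --delta_rot '[[0,0,0],[0,0,0],[0,0,0],[0,0,0],[0,0,0]]' --claw '[0.62,0.62,0.6,0.5,0.45]'

```text
t: 7.7
eef_pos: [518.8, 125.5, 195.3]
tcp_rot: [3.14, 0.001, 2.178]
ft_force: [-0.1, -0.3, -0.1]
opening: 0.488
grip_force: 0.0
```

Request:
arm_command --delta_pos '[[-0.07,0.14,0],[-0.13,0.27,0],[-0.18,0.38,0],[-0.21,0.43,0],[-0.22,0.45,0]]' --delta_rot '[[0,0,0],[0,0,0],[0,0,0],[0,0,0],[0,0,0]]' --claw '[0.45,0.45,0.45,0.45,0.45]'

```text
t: 8.12
eef_pos: [463.5, 238.7, 194.8]
tcp_rot: [3.141, -0.0, 2.181]
ft_force: [0.4, -0.1, -0.5]
opening: 0.547
grip_force: 0.0
```

Request:
arm_command --delta_pos '[[0,0,0],[0,0,0],[0,0,0],[0,0,0],[0,0,0]]' --delta_rot '[[0,0,0],[0,0,0],[0,0,0],[0,0,0],[0,0,0]]' --claw '[0.45,0.45,0.45,0.45,0.45]'

```text
t: 8.53
eef_pos: [465.2, 236.1, 194.1]
tcp_rot: [-3.142, 0.0, 2.177]
ft_force: [-0.0, -0.4, -0.6]
opening: 0.549
grip_force: 0.0
```

```bash
python3 - <<'E'
from h import *
s=state();print(s['t'],s['eef_pos'],s['tcp_rot'],s['opening'])
c=calibration('wrist');im=read_camera('wrist');o=cv2.cvtColor(im,cv2.COLOR_RGB2BGR)
print(proj(c,[464.8,237.1,53]),proj(c,[464.8,237.1,0]))
t=cv2.cvtColor(read_camera('top'),cv2.COLOR_RGB2BGR)
k=cv2.resize(t[165:245,215:315],None,fx=3,fy=3,interpolation=cv2.INTER_CUBIC)
v=np.zeros((384,812,3),np.uint8);v[:,:512]=o;v[:240,512:]=k
cv2.imwrite('pics/w3.png',v[:,:800])
E
```

```text
8.5333 [465.23370819 236.08534557 194.11289173] [-3.14153022e+00  1.36596917e-05  2.17699972e+00] 0.5493464266387578
[260.95043054 179.073079  ] [260.84353754 168.22060466]
```

View pics/w3.png

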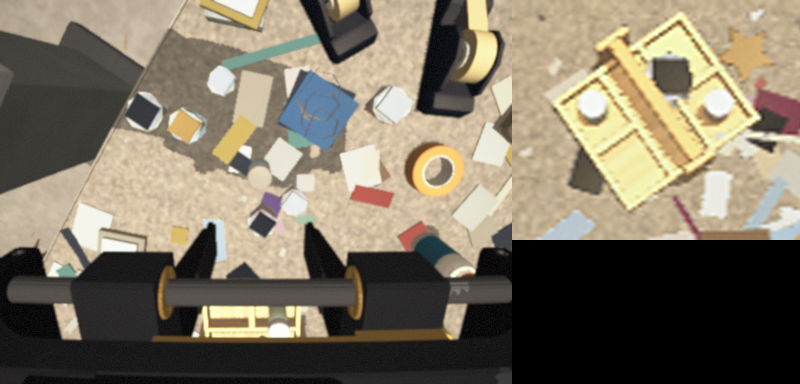

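Vial one is standing in cell_3. The left vial's cap is at (259,177), as predicted. A small jar sits close by at (294,203), so I'll turn the grasp by 25° to keep the fingers clear of it.

Request:
arm_command --delta_pos '[[0,0,-0.06],[0,0,-0.14],[0,0,-0.22],[0,0,-0.29],[0,0,-0.33]]' --delta_rot '[[0,0,0.07],[0,0,0.14],[0,0,0.21],[0,0,0.28],[0,0,0.28]]' --claw '[0.5,0.55,0.55,0.55,0.55]'

```text
t: 9.05
eef_pos: [464.4, 236.4, 110.0]
tcp_rot: [-3.14, -0.001, 2.623]
ft_force: [0.3, -0.2, 0.1]
opening: 0.455
grip_force: 0.0
```

Request:
arm_command --delta_pos '[[0,0,-0.02],[0,0,-0.06],[0,0,-0.12],[0,0,-0.18],[0,0,-0.23]]' --delta_rot '[[0,0,0],[0,0,0],[0,0,0],[0,0,0],[0,0,0]]' --claw '[0.55,0.55,0.55,0.55,0.55]'

```text
t: 9.47
eef_pos: [465.1, 237.0, 53.7]
tcp_rot: [3.141, 0.001, 2.615]
ft_force: [0.0, 1.4, -0.3]
opening: 0.449
grip_force: 0.0
```

Request:
arm_command --delta_pos '[[0,0,-0.04],[0,0,-0.08],[0,0,-0.108],[0,0,-0.118],[0,0,-0.118]]' --delta_rot '[[0,0,0],[0,0,0],[0,0,0],[0,0,0],[0,0,0]]' --claw '[0.55,0.55,0.55,0.55,0.55]'

```text
t: 9.88
eef_pos: [464.7, 236.8, 24.3]
tcp_rot: [-3.141, -0.0, 2.618]
ft_force: [0.1, -0.3, 1.0]
opening: 0.449
grip_force: 0.0
```

Request:
arm_command --delta_pos '[[0,0,0],[0,0,0],[0,0,0],[0,0,0],[0,0,0]]' --delta_rot '[[0,0,0],[0,0,0],[0,0,0],[0,0,0],[0,0,0]]' --claw '[0.6,0.65,0.7,0.8,0.9]'

```text
t: 10.3
eef_pos: [464.9, 237.0, 25.0]
tcp_rot: [3.141, 0.0, 2.618]
ft_force: [-0.4, 0.8, 2.2]
opening: 0.261
grip_force: 30.0
```

Request:
arm_command --delta_pos '[[0,0,0],[0,0,0],[0,0,0],[0,0,0],[0,0,0]]' --delta_rot '[[0,0,0],[0,0,0],[0,0,0],[0,0,0],[0,0,0]]' --claw '[0.9,0.9,0.9,0.9,0.9]'

```text
t: 10.72
eef_pos: [465.0, 237.0, 25.0]
tcp_rot: [3.141, 0.0, 2.618]
ft_force: [-0.3, -0.4, 5.9]
opening: 0.262
grip_force: 30.0
```

Request:
arm_command --delta_pos '[[0,0,0.03],[0,0,0.1],[0,0,0.2],[0,0,0.32],[0,0,0.44]]' --delta_rot '[[0,0,0],[0,0,0],[0,0,0],[0,0,0],[0,0,0]]' --claw '[0.9,0.9,0.9,0.9,0.9]'

```text
t: 11.13
eef_pos: [464.3, 236.7, 136.0]
tcp_rot: [-3.141, -0.001, 2.618]
ft_force: [0.6, 0.8, -0.3]
opening: 0.261
grip_force: 30.0
```

Request:
arm_command --delta_pos '[[0.01,-0.02,0.08],[0.04,-0.1,0.14],[0.08,-0.2,0.18],[0.13,-0.32,0.18],[0.18,-0.44,0.18]]' --delta_rot '[[0,0,-0.05],[0,0,-0.11],[0,0,-0.17],[0,0,-0.23],[0,0,-0.28]]' --claw '[0.9,0.9,0.9,0.9,0.9]'

```text
t: 11.55
eef_pos: [510.1, 126.0, 180.9]
tcp_rot: [3.14, 0.001, 2.175]
ft_force: [0.5, 1.2, -1.2]
opening: 0.262
grip_force: 30.0
```

Request:
arm_command --delta_pos '[[0.04,-0.1,0],[0.07,-0.18,0],[0.1,-0.24,0],[0.11,-0.275,0],[0.11,-0.275,0]]' --delta_rot '[[0,0,0],[0,0,0],[0,0,0],[0,0,0],[0,0,0]]' --claw '[0.9,0.9,0.9,0.9,0.9]'

```text
t: 11.97
eef_pos: [537.5, 56.9, 179.8]
tcp_rot: [3.142, 0.0, 2.177]
ft_force: [-0.3, -0.4, -0.5]
opening: 0.259
grip_force: 30.0
```

Request:
arm_command --delta_pos '[[0,0,0],[0,0,-0.05],[0,0,-0.14],[0,0,-0.23],[0,0,-0.3]]' --delta_rot '[[0,0,0],[0,0,0],[0,0,0],[0,0,0],[0,0,0]]' --claw '[0.9,0.9,0.9,0.9,0.9]'

```text
t: 12.38
eef_pos: [536.4, 59.4, 103.6]
tcp_rot: [-3.141, -0.0, 2.18]
ft_force: [-0.2, -0.1, -0.4]
opening: 0.263
grip_force: 30.0
```

Request:
arm_command --delta_pos '[[0,0,-0.05],[0,0,-0.1],[0,0,-0.15],[0,0,-0.2],[0,0,-0.24]]' --delta_rot '[[0,0,0],[0,0,0],[0,0,0],[0,0,0],[0,0,0]]' --claw '[0.9,0.9,0.9,0.9,0.9]'

```text
t: 12.8
eef_pos: [536.7, 59.4, 43.9]
tcp_rot: [-3.141, -0.0, 2.18]
ft_force: [-0.5, 0.5, -1.1]
opening: 0.259
grip_force: 30.0
```

Request:
arm_command --delta_pos '[[0,0,-0.01],[0,0,-0.03],[0,0,-0.045],[0,0,-0.052],[0,0,-0.052]]' --delta_rot '[[0,0,0],[0,0,0],[0,0,0],[0,0,0],[0,0,0]]' --claw '[0.9,0.9,0.9,0.9,0.9]'

```text
t: 13.22
eef_pos: [537.3, 58.2, 31.6]
tcp_rot: [3.142, -0.0, 2.178]
ft_force: [-0.7, 0.1, -0.1]
opening: 0.262
grip_force: 30.0
```

Request:
arm_command --delta_pos '[[0,0,0],[0,0,0],[0,0,0],[0,0,0],[0,0,0]]' --delta_rot '[[0,0,0],[0,0,0],[0,0,0],[0,0,0],[0,0,0]]' --claw '[0.9,0.9,0.9,0.9,0.9]'

```text
t: 13.63
eef_pos: [537.4, 58.1, 31.8]
tcp_rot: [3.141, 0.0, 2.178]
ft_force: [0.3, 0.1, -0.2]
opening: 0.262
grip_force: 30.0
```

Request:
arm_command --delta_pos '[[0,0,0],[0,0,0],[0,0,0],[0,0,0],[0,0,0]]' --delta_rot '[[0,0,0],[0,0,0],[0,0,0],[0,0,0],[0,0,0]]' --claw '[0.7,0.65,0.62,0.62,0.62]'

```text
t: 14.05
eef_pos: [537.3, 58.2, 31.7]
tcp_rot: [3.141, 0.0, 2.178]
ft_force: [-0.8, 0.4, 0.4]
opening: 0.375
grip_force: 0.0
```

Request:
arm_command --delta_pos '[[0,0,0.03],[0,0,0.1],[0,0,0.2],[0,0,0.34],[0,0,0.48]]' --delta_rot '[[0,0,0],[0,0,0],[0,0,0],[0,0,0],[0,0,0]]' --claw '[0.62,0.62,0.62,0.62,0.62]'

```text
t: 14.47
eef_pos: [536.7, 58.1, 153.1]
tcp_rot: [-3.141, -0.001, 2.178]
ft_force: [1.1, 0.3, -0.1]
opening: 0.381
grip_force: 0.0
```

Request:
arm_command --delta_pos '[[0,0,0.08],[0,0,0.14],[0,0,0.16],[0,0,0.16],[0,0,0.16]]' --delta_rot '[[0,0,-0.04],[0,0,-0.11],[0,0,-0.18],[0,0,-0.25],[0,0,-0.32]]' --claw '[0.6,0.55,0.5,0.5,0.5]'

```text
t: 14.88
eef_pos: [537.3, 58.2, 192.9]
tcp_rot: [3.14, 0.0, 1.67]
ft_force: [-0.3, 0.2, 0.1]
opening: 0.5
grip_force: 0.0
```

Request:
arm_command --delta_pos '[[0.04,-0.016,0],[0.08,-0.032,0],[0.12,-0.05,0],[0.16,-0.066,0],[0.2,-0.08,0]]' --delta_rot '[[0,0,-0.07],[0,0,-0.14],[0,0,-0.21],[0,0,-0.28],[0,0,-0.35]]' --claw '[0.5,0.5,0.5,0.5,0.5]'

```text
t: 15.3
eef_pos: [587.6, 37.9, 192.3]
tcp_rot: [3.141, -0.0, 1.12]
ft_force: [-0.1, -0.0, 0.2]
opening: 0.497
grip_force: 0.0
```

Request:
arm_command --delta_pos '[[0.012,-0.006,0],[0.012,-0.006,0],[0.012,-0.006,0],[0.012,-0.006,0],[0.012,-0.006,0]]' --delta_rot '[[0,0,-0.07],[0,0,-0.14],[0,0,-0.21],[0,0,-0.28],[0,0,-0.33]]' --claw '[0.5,0.5,0.5,0.5,0.5]'

```text
t: 15.72
eef_pos: [590.1, 36.6, 192.2]
tcp_rot: [3.141, -0.0, 0.602]
ft_force: [1.2, -0.0, 0.4]
opening: 0.498
grip_force: 0.0
```

Request:
arm_command --delta_pos '[[0,0,0],[0,0,0],[0,0,0],[0,0,0],[0,0,0]]' --delta_rot '[[0,0,0],[0,0,0],[0,0,0],[0,0,0],[0,0,0]]' --claw '[0.5,0.5,0.5,0.5,0.5]'

```text
t: 16.13
eef_pos: [590.3, 36.7, 191.7]
tcp_rot: [3.142, 0.0, 0.609]
ft_force: [0.3, 0.1, -0.2]
opening: 0.502
grip_force: 0.0
```

```bash
python3 - <<'E'
from h import *
s=state();print(s['t'],s['eef_pos'],s['tcp_rot'],s['opening'])
c=calibration('wrist');im=read_camera('wrist');o=cv2.cvtColor(im,cv2.COLOR_RGB2BGR)
t=cv2.cvtColor(read_camera('scene'),cv2.COLOR_RGB2BGR)
k=cv2.resize(t[165:245,205:301],None,fx=3,fy=3,interpolation=cv2.INTER_CUBIC)
v=np.zeros((384,800,3),np.uint8);v[:,:512]=o;v[:240,512:]=k
cv2.imwrite('pics/w4.png',v)
a=np.radians(35);x=np.array([np.sin(a),-np.cos(a)]);y=np.array([np.cos(a),np.sin(a)]);C=np.array([590.2,36.6])
for X,Y,Z in [(7,-64,92),(-7,-64,92),(7,64,92),(-7,64,92),(7,0,92),(-7,0,92),(-76,-64,26),(76,-64,26),(-76,64,26),(76,64,26)]: print(X,Y,proj(c,[*(C+X*x+Y*y),Z]).round(1))
E
```

```text
16.1333 [590.25147693  36.65214333 191.73601114] [3.14151030e+00 6.47205772e-05 6.08917868e-01] 0.5022986805145699
7 -64 [267.2 253.8]
-7 -64 [252.8 253.9]
7 64 [267.9 118.8]
-7 64 [251.5 118.8]
7 0 [267.6 190.6]
-7 0 [252.2 190.7]
-76 -64 [195.5 227. ]
76 -64 [324.6 226.8]
-76 64 [188.2 115.4]
76 64 [331.3 115.1]
```

View pics/w4.png

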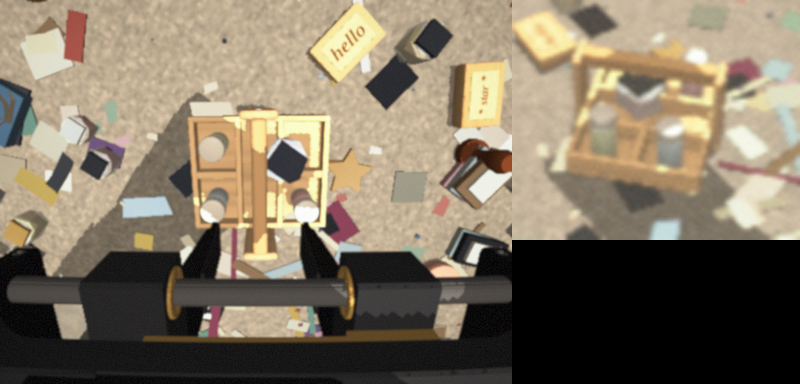

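All three vials are upright and the bar spans columns 252–267, as predicted. Next I grasp the bar.

Request:
arm_command --delta_pos '[[0,0,-0.06],[0,0,-0.14],[0,0,-0.22],[0,0,-0.28],[0,0,-0.33]]' --delta_rot '[[0,0,0],[0,0,0],[0,0,0],[0,0,0],[0,0,0]]' --claw '[0.5,0.5,0.5,0.5,0.5]'

```text
t: 16.65
eef_pos: [589.9, 36.7, 107.9]
tcp_rot: [-3.141, 0.001, 0.608]
ft_force: [-0.6, -0.4, 0.4]
opening: 0.498
grip_force: 0.0
```

Request:
arm_command --delta_pos '[[0,0,-0.05],[0,0,-0.1],[0,0,-0.15],[0,0,-0.176],[0,0,-0.176]]' --delta_rot '[[0,0,0],[0,0,0],[0,0,0],[0,0,0],[0,0,0]]' --claw '[0.5,0.5,0.5,0.5,0.5]'

```text
t: 17.07
eef_pos: [589.7, 36.7, 63.9]
tcp_rot: [-3.14, 0.002, 0.608]
ft_force: [-0.1, -0.1, 0.0]
opening: 0.5
grip_force: 0.0
```

Request:
arm_command --delta_pos '[[0,0,0],[0,0,0],[0,0,0],[0,0,0],[0,0,0]]' --delta_rot '[[0,0,0],[0,0,0],[0,0,0],[0,0,0],[0,0,0]]' --claw '[0.6,0.7,0.74,0.77,0.8]'

```text
t: 17.48
eef_pos: [590.5, 36.7, 65.7]
tcp_rot: [3.141, -0.001, 0.608]
ft_force: [0.8, -0.5, 0.3]
opening: 0.226
grip_force: 0.0
```

Request:
arm_command --delta_pos '[[0,0,0],[0,0,0],[0,0,0],[0,0,0],[0,0,0]]' --delta_rot '[[0,0,0],[0,0,0],[0,0,0],[0,0,0],[0,0,0]]' --claw '[0.84,0.88,0.92,0.96,1.0]'

```text
t: 17.9
eef_pos: [590.2, 36.7, 65.4]
tcp_rot: [3.142, -0.0, 0.608]
ft_force: [-1.9, 2.1, 4.8]
opening: 0.144
grip_force: 30.0
```

Request:
arm_command --delta_pos '[[0,0,0],[0,0,0],[0,0,0],[0,0,0],[0,0,0]]' --delta_rot '[[0,0,0],[0,0,0],[0,0,0],[0,0,0],[0,0,0]]' --claw '[1,1,1,1,1]'

```text
t: 18.32
eef_pos: [590.2, 36.8, 65.4]
tcp_rot: [3.142, -0.0, 0.608]
ft_force: [-2.0, 3.2, 5.0]
opening: 0.145
grip_force: 30.0
```

Gripped at about 14 mm. Now a slow lift of 100 mm.

Request:
arm_command --delta_pos '[[0,0,0.005],[0,0,0.015],[0,0,0.03],[0,0,0.05],[0,0,0.07]]' --delta_rot '[[0,0,0],[0,0,0],[0,0,0],[0,0,0],[0,0,0]]' --claw '[1,1,1,1,1]'

```text
t: 18.73
eef_pos: [590.2, 36.6, 82.9]
tcp_rot: [-3.141, 0.0, 0.608]
ft_force: [-0.3, 0.3, -5.1]
opening: 0.146
grip_force: 30.0
```

Request:
arm_command --delta_pos '[[0,0,0.02],[0,0,0.04],[0,0,0.06],[0,0,0.08],[0,0,0.1]]' --delta_rot '[[0,0,0],[0,0,0],[0,0,0],[0,0,0],[0,0,0]]' --claw '[1,1,1,1,1]'

```text
t: 19.15
eef_pos: [590.3, 36.6, 108.3]
tcp_rot: [3.141, -0.0, 0.608]
ft_force: [-0.3, -0.7, -5.5]
opening: 0.148
grip_force: 30.0
```

Request:
arm_command --delta_pos '[[0,0,0.02],[0,0,0.04],[0,0,0.06],[0,0,0.08],[0,0,0.1]]' --delta_rot '[[0,0,0],[0,0,0],[0,0,0],[0,0,0],[0,0,0]]' --claw '[1,1,1,1,1]'

```text
t: 19.57
eef_pos: [590.3, 36.6, 133.1]
tcp_rot: [3.142, 0.0, 0.608]
ft_force: [0.6, -0.3, -6.8]
opening: 0.145
grip_force: 30.0
```

Request:
arm_command --delta_pos '[[0,0,0.02],[0,0,0.04],[0,0,0.06],[0,0,0.08],[0,0,0.1]]' --delta_rot '[[0,0,0],[0,0,0],[0,0,0],[0,0,0],[0,0,0]]' --claw '[1,1,1,1,1]'

```text
t: 19.98
eef_pos: [590.3, 36.7, 158.1]
tcp_rot: [3.142, 0.0, 0.608]
ft_force: [0.6, 0.6, -5.1]
opening: 0.143
grip_force: 30.0
```

Request:
arm_command --delta_pos '[[0,0,0.015],[0,0,0.027],[0,0,0.034],[0,0,0.038],[0,0,0.04]]' --delta_rot '[[0,0,0],[0,0,0],[0,0,0],[0,0,0],[0,0,0]]' --claw '[1,1,1,1,1]'

```text
t: 20.4
eef_pos: [590.2, 36.7, 167.7]
tcp_rot: [3.142, 0.0, 0.608]
ft_force: [0.1, 0.2, -5.4]
opening: 0.146
grip_force: 30.0
```

Request:
arm_command --delta_pos '[[0,0,0],[0,0,0],[0,0,0],[0,0,0],[0,0,0]]' --delta_rot '[[0,0,0],[0,0,0],[0,0,0],[0,0,0],[0,0,0]]' --claw '[1,1,1,1,1]'

```text
t: 20.82
eef_pos: [590.3, 36.7, 167.5]
tcp_rot: [-3.142, 0.0, 0.608]
ft_force: [-0.7, -0.4, -6.0]
opening: 0.144
grip_force: 30.0
```

Request:
arm_command --delta_pos '[[0,0,0],[0,0,0],[0,0,0],[0,0,0],[0,0,0]]' --delta_rot '[[0,0,0],[0,0,0],[0,0,0],[0,0,0],[0,0,0]]' --claw '[1,1,1,1,1]'

```text
t: 21.23
eef_pos: [590.3, 36.7, 167.6]
tcp_rot: [3.142, 0.0, 0.608]
ft_force: [0.6, -0.6, -6.0]
opening: 0.144
grip_force: 30.0
```

```bash
python3 - <<'E'
from h import *
s=state();print(s['t'],s['eef_pos'],s['ft_force'].round(1),np.round(s['moment'],2),s['opening'])
o=cv2.cvtColor(read_camera('wrist'),cv2.COLOR_RGB2BGR)
t=cv2.cvtColor(read_camera('scene'),cv2.COLOR_RGB2BGR)
k=cv2.resize(t[120:248,200:296],None,fx=3,fy=3,interpolation=cv2.INTER_CUBIC)
v=np.zeros((384,800,3),np.uint8);v[:,:512]=o;v[:,512:]=k
cv2.imwrite('pics/w5.png',v)
E
```

```text
21.2333 [590.27914529  36.65716466 167.64869247] [ 0.6 -0.6 -6. ] [-0.05 -0.01 -0.03] 0.1440409813701401
```

View pics/w5.png

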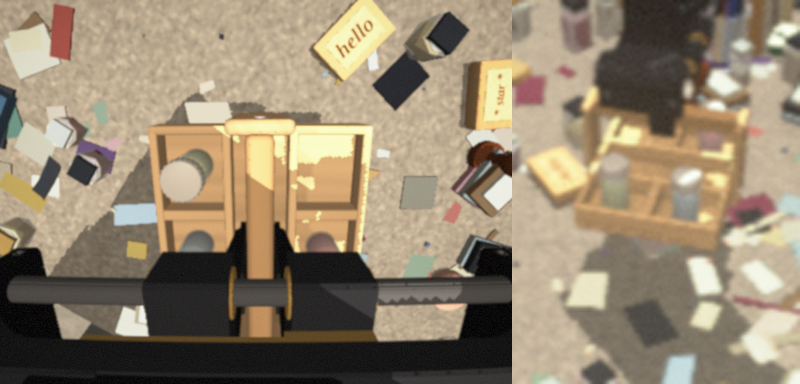

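The caddy hangs level about 102 mm up, and all three vials are standing: one at (185,175) and two beside the fingers. Handing in.

```bash
python3 -c "
from cell import *
print(job_done())"
```

```text
the job is handed in; nothing more can be done
None
```

I stood both loose vials in empty cells and lifted the caddy by its handle bar. I handed the job in with it held level about 102 mm up and all three vials standing, at about 21 s of the 67 s allowed.

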